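# Clamp drilled cores in the cradle with the click wrench

## Robot

A 7-joint arm with a two-finger parallel gripper is mounted at the origin on a cart in front of the work surface, level with it; the furniture and walls round the work are solid. World frame = base frame: x ahead of the robot, y to its left, z up, the work surface at z = 0. Lengths are in m, angles in rad, forces in N, time in s.
With the tool pointing down it reaches from about 0.425 to 0.875 m from the base axis. Payload 4.7 kg.
Tool frame: the origin (TCP) lies where the fingers leave the gripper's body, on its centre line; the fingertips stand 70 mm ahead of it and the grasp point (between the pads) lies 51 mm ahead of it; z points along the fingers, y is the line along which they close (so a half turn about z gives the same grasp; the last joint's range is limited). The gripper opens to 87 mm and grips with 3 to 60 N. Pads are 19 mm wide; open, the fingers measure 117 mm over their backs; the gripper's body (75 mm by 190 mm) begins 51 mm behind the grasp point.
Start: joints at [1.185, 0.321, -0.07, 1.45, 0.023, 1.371, -0.057], TCP at [0.253, -0.599, 0.292] pointing down, gripper open.
Joint ranges: [-2.86, 2.86], [-0.3, 2.09], [-1.38, 1.24], [0.06, 2.45], [-1.56, 4.7], [0.09, 2.05], [-2.69, 2.69]. Speed limits (rad/s): [2.57, 2.57, 3.14, 3.14, 3.14, 3.14, 3.14].

## Interface

Orientations are given as a rotation vector (axis times angle).
In Python, from bench import get_state, get_image, get_calibration, close_job gives the robot as it stands.
- The arm moves only by the tool send_rows, never from a script. Its argument "rows" is a list of rows, each an object of numbers: "hand": the finger opening in mm, from 0 to 87; "x", "y", "z": the shift along the world's x, y, z in mm; "roll": the turn about the world's z in degrees. A call has 1 to 10 rows; each row shifts and turns the commanded pose from where the row before left it; what a row does not reach is not made up. A row lasts 1/10 s, in which the tool goes at most 50 mm and 8.59 degrees, less where a joint would pass 70% of its speed; a pose out of reach is approached as far as the arm can. A call is refused whole if a number of a shift passes 50 or a number of a turn 8.59, either way. A call with a gripper value outside its range is refused whole. The fingers move at their own pace and stop on an object; "force" is the grip in N (left out, the last holds). Time passes only in rows, so rows that do not move let the fingers close. It gives the time, the measured TCP pose, the force, the opening and the grip force at its end, in the units of the state.
- get_state(): the state, without advancing time (a new reading comes with each control period).
- get_image(name): name is "scene" or "top" or "wrist"; returns the picture (480x640x3 uint8, blue, green, red); there is no depth.
- get_calibration(name): a dict with "mtx" (3x3 intrinsics, pixels), "D" ([k1, k2, p1, p2, k3] as OpenCV has them; the pictures are not rectified), "world_from_camera" (4x4, takes a point from camera to world coordinates). Camera axes: x right, y down, z forward; pixel columns grow to the right and rows downward; lengths in m; the calibration is good to about 2 mm. A picture is of the moment at which its call begins: read the wrist's pose just before it. get_calibration takes no time and is no camera call; for the wrist camera it gives the pose at the moment of the call.
- close_job(): hands the job in; it is judged then, once.
The state is a dict: "time": time; "joint_positions": joint angles; "qd": joint speeds; "joint_torque": joint torques, N m; "position": TCP position; "tool_rot": TCP orientation; "ft_force": force on the tool from outside, world axes, zero at the start; "torque": the same for the moment, N m; "grip_width": opening from 0.0 (shut) to 1.0 (fully open); "grip_force": force on a finger pad.
Only numpy, scipy, OpenCV 4.12 (cv2) and the standard library are available. Lean on these libraries where they do the work, as an engineer would, in place of code of your own. Each camera call takes 0.05 s, during which the arm holds its last target. There are 200 camera calls.

## Task

Slacken the cradle's clamp screw fully by turning the wrench anticlockwise, then swing the bar well open. Lay every drilled concrete core that stands on the worktop on its side in the clamping cradle, one to a rest. Then swing the bar fully closed over them and turn the wrench clockwise until the screw is tight and the wrench clicks over; stop pulling there, ease it back and let go. Leave the other things on the table where they are.

Things in the scene. Friction and masses are not known exactly. Their poses are not given: they have to be found in the camera images.
- core0: drilled core of pale grey concrete, a cylinder 44 mm in diameter and 90 mm long, about 0.3 kg, standing on a flat end at the start; rough, so it hardly rolls. Origin at its centre, z axis along the cylinder. Two or three such cores are present.
- core1: drilled core of pale grey concrete, a cylinder 44 mm in diameter and 90 mm long, about 0.3 kg, standing on a flat end at the start; rough, so it hardly rolls. Origin at its centre, z axis along the cylinder. Two or three such cores are present.
- core2: drilled core of pale grey concrete, a cylinder 44 mm in diameter and 90 mm long, about 0.3 kg, standing on a flat end at the start; rough, so it hardly rolls. Origin at its centre, z axis along the cylinder. Two or three such cores are present.
- cradle: fixed clamping cradle: grey base plate 130 mm along its x, 380 mm along its y, 12 mm thick, on the worktop; origin on the worktop under the middle one of three equal aluminium V rests, which stand side by side 75 mm apart along its y. A core lies in a rest with its axis along the cradle's x, either way round. The bar's pivot post stands at the -y end, the clamp screw at the +y end.
- rest0 (a point): centre of a core lying in rest 0: 60 mm above the worktop, at the cradle's y = -75 mm; axes as the cradle's. The rest is two V plates, 10 mm thick along x, with their middles at x = -36 and +36 mm (62 mm free between them for fingers), up to 55 mm above the worktop; end lips up to 50 mm high leave 104 mm for the 90 mm core.
- rest1 (a point): centre of a core lying in rest 1: 60 mm above the worktop, at the cradle's y = 0 mm; axes as the cradle's. The rest is two V plates, 10 mm thick along x, with their middles at x = -36 and +36 mm (62 mm free between them for fingers), up to 55 mm above the worktop; end lips up to 50 mm high leave 104 mm for the 90 mm core.
- rest2 (a point): centre of a core lying in rest 2: 60 mm above the worktop, at the cradle's y = 75 mm; axes as the cradle's. The rest is two V plates, 10 mm thick along x, with their middles at x = -36 and +36 mm (62 mm free between them for fingers), up to 55 mm above the worktop; end lips up to 50 mm high leave 104 mm for the 90 mm core.
- bar_pivot (a point): point on the vertical hinge axis of the swing bar, at the cradle's x = 0, y = -160 mm, 94 mm above the worktop
- bar (a joint): hinge of the flat steel swing bar (24 mm wide, from 84 to 99 mm above the worktop, just clear of laid cores): 0 rad = closed, along the cradle's +y from the pivot over the cores to the screw; grows as it opens, clockwise from above, towards the cradle's +x, to 1.5 rad; well open = over 1 rad. Stays where it is left; 2 to 3 N at the knob move it.
- bar_knob (a point): middle of the upright black knob on the bar, 18 mm in diameter, 35 mm tall (from 104 to 139 mm above the worktop), 160 mm from the pivot axis; this point lies 123 mm above the worktop
- screw_axis (a point): point on the vertical axis of the clamp screw, at the cradle's x = 0, y = +165 mm, at the height of the wrench handle, 120 mm above the worktop
- screw (a joint): angle of the clamp screw, which carries the wrench: 0 rad = fully slack (a stop), grows clockwise seen from above (tightening), comes up against its stop = tight at 0.85 rad. At 0 the wrench handle points 77 degrees anticlockwise from the cradle's +x. Runs with about 0.4 N m of friction (about 3 N at the grip).
- wrench (a joint): break-over hinge of the captive click wrench, vertical, 30 mm out from the screw axis: 0 rad = handle straight. Straight while the screw turns; with the screw tight and about 10 N pulled at the grip the handle kinks clockwise and this angle grows: over 0.08 it has clicked, over 0.30 the wrench is over-pulled (hard stop 0.35). A spring straightens it when the pull is eased.
- wrench_grip (a point): middle of the black handle grip of the wrench, which lies level, 26 mm in diameter, 75 mm long, 150 mm from the screw axis and 120 mm above the worktop; x axis outward along the handle
- asphalt_disc: bystander: flat dark asphalt core 86 mm in diameter, 38 mm tall, standing on the worktop behind the cradle; origin at its underside
- pusher: bystander: turned wooden pusher 26 x 110 x 26 mm lying on the worktop
There are look-alikes about, which are no part of the job. What is shaped like the core2 but pink or red is not meant. Leave any orange look-alike of the core0 alone.

How it is judged:
By the outcome, as a careful person would: the job done as asked, in the order asked, and still so for the second after the job is handed in, with the robot touching nothing.
Of core0, core1, core2 only 2 to 3 are there at a start; the rules pass over those that are not, and their reading is None.
At some moment in a run one of core0, core1, core2 may be knocked a few centimetres aside while the robot is not near it.
Once in a run the grip may slacken for a moment while it holds something.
It also fails if it takes over 210 s, if anything falls off the work surface, if the arm or the gripper's body presses on something with over 40 N, if the wrist force passes 120 N, or if a joint passes its speed limit or range.

## Working session

There is one attempt and no reset: what is moved stays moved. The work goes in short steps, Python scripts to look and compute and a tool call to move; the robot and the scene stay as the last step left them, time stands still between calls to the robot, and variables do not carry over. Pictures are saved under pics/ and viewed, at most 16 in all, crops included, and the job is handed in when it is done.

Besides the shell and the picture viewer there is one more tool, called after ">>>" as name([rows], argument=value, ...), one row to a line, values as JSON. send_rows: Moves the arm, as the interface text tells. Its arguments: {"type":"object","properties":{"rows":{"type":"array","items":{"type":"object","properties":{"hand":{"type":"number"},"x":{"type":"number"},"y":{"type":"number"},"z":{"type":"number"},"roll":{"type":"number"}}}},"force":{"type":"number"}},"required":["rows"]}

```bash
mkdir -p pics; ls; python3 - <<'E'
from bench import *
import cv2,numpy as np
np.set_printoptions(precision=4,suppress=True)
s=get_state();print(s)
for n in("scene","top"):
    cv2.imwrite(f"pics/{n}0.png",get_image(n));c=get_calibration(n);print(n,c)
c=get_calibration("wrist");print(c)
E
```

```text
pics
{'time': 0.0, 'joint_positions': array([ 1.1851,  0.3218, -0.0701,  1.4517,  0.0226,  1.3708, -0.0569]), 'qd': array([ 0.0007, -0.0001, -0.0005, -0.0001,  0.0004,  0.0003,  0.0004]), 'joint_torque': array([ -0.0004, -49.1283,  -0.4042, -31.2528,  -0.0638,   0.0434,
         0.0002]), 'position': array([ 0.2528, -0.5984,  0.2912]), 'tool_rot': array([-3.0772, -0.6235,  0.0007]), 'ft_force': array([ 0.4721, -0.1308,  0.2581]), 'torque': array([-0.0093,  0.0247, -0.0422]), 'grip_force': 0.0, 'grip_width': 0.9982344207237053}
scene {'mtx': array([[510.8233,   0.    , 324.4881],
       [  0.    , 510.8233, 234.6078],
       [  0.    ,   0.    ,   1.    ]]), 'D': array([-0.1079,  0.    ,  0.    ,  0.    ,  0.    ]), 'world_from_camera': array([[-0.6999, -0.4234,  0.5752, -0.0387],
       [-0.714 ,  0.3911, -0.5808,  0.5757],
       [ 0.0209, -0.8172, -0.576 ,  0.7099],
       [ 0.    ,  0.    ,  0.    ,  1.    ]])}
top {'mtx': array([[505.1379,   0.    , 316.2139],
       [  0.    , 505.1379, 245.3649],
       [  0.    ,   0.    ,   1.    ]]), 'D': array([-0.1153,  0.    ,  0.    ,  0.    ,  0.    ]), 'world_from_camera': array([[-0.0188, -0.9894,  0.1439,  0.3946],
       [-0.9998,  0.0175, -0.0102, -0.0291],
       [ 0.0075, -0.144 , -0.9895,  1.2712],
       [ 0.    ,  0.    ,  0.    ,  1.    ]])}
{'mtx': array([[426.9107,   0.    , 314.2064],
       [  0.    , 426.9107, 238.4603],
       [  0.    ,   0.    ,   1.    ]]), 'D': array([-0.007,  0.   ,  0.   ,  0.   ,  0.   ]), 'world_from_camera': array([[ 0.3904, -0.8893, -0.2382,  0.3174],
       [-0.9207, -0.3776, -0.0991, -0.5707],
       [-0.0018,  0.258 , -0.9662,  0.3854],
       [ 0.    ,  0.    ,  0.    ,  1.    ]])}
```

View pics/scene0.png

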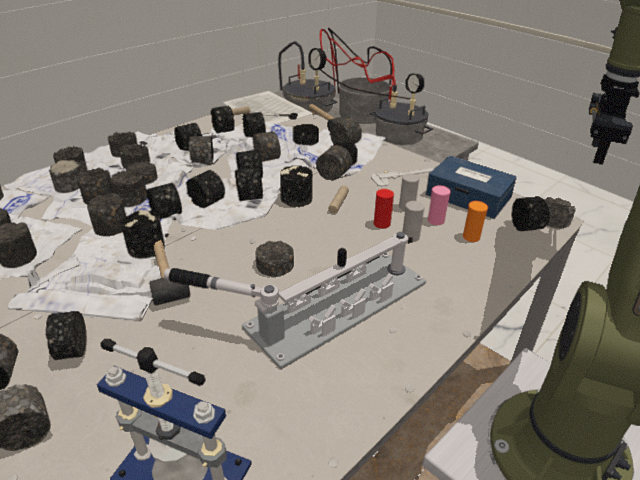

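View pics/top0.png

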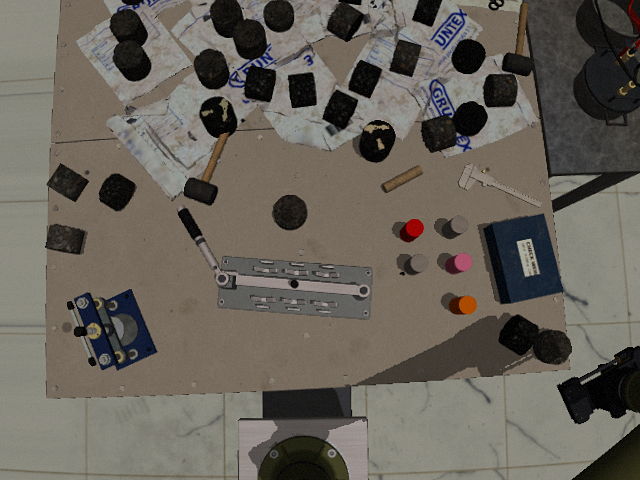

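Top view: pale grey cores at (415,263) and (456,226). Look-alikes: red (412,230), pink (459,263), orange (464,305). The bar is closed from the pivot (363,290) to the screw (222,280), and the wrench grip is at (187,222). Next: measure these and crop the cores.

```bash
cat > h.py <<'E'
from bench import *
import cv2,numpy as np
np.set_printoptions(precision=4,suppress=True)
def ray(n,px,c=None):
    c=c or get_calibration(n);T=c["world_from_camera"]
    u=cv2.undistortPoints(np.array([[px]],float),c["mtx"],c["D"])[0,0]
    return T[:3,3],T[:3,:3]@np.array([u[0],u[1],1.])
def atz(n,px,z,c=None):
    o,d=ray(n,px,c);return o+d*(z-o[2])/d[2]
def tri(a,b):
    A=[];B=[]
    for n,px in(a,b):
        o,d=ray(n,px);d=d/np.linalg.norm(d);P=np.eye(3)-np.outer(d,d);A.append(P);B.append(P@o)
    return np.linalg.solve(sum(A),sum(B))
def proj(n,p,c=None):
    c=c or get_calibration(n);M=np.linalg.inv(c["world_from_camera"])
    return cv2.projectPoints(np.array([p],float),cv2.Rodrigues(M[:3,:3])[0],M[:3,3],c["mtx"],c["D"])[0][0,0]
E
python3 - <<'E'
from h import *
t=cv2.imread("pics/top0.png");s=cv2.imread("pics/scene0.png")
a=cv2.resize(t[200:330,170:490],None,fx=2.5,fy=2.5,interpolation=3)
cv2.imwrite("pics/c1.png",a)
b=cv2.resize(s[170:370,155:495],None,fx=2.35,fy=2.35,interpolation=3)
cv2.imwrite("pics/c2.png",b)
for nm,px,z in [("core a",(415,263),.09),("core b",(456,226),.09),("red",(412,230),.09),("pink",(459,263),.09),("orange",(464,305),.09),("disc",(290,212),.038),("pivot",(363,290),.1),("screw",(222,280),.125),("knob",(293,284),.139),("gripend",(182,211),.12),("boxcorner",(485,228),.08)]:
    print(nm,atz("top",px,z))
E
```

```text
core a [ 0.5201 -0.2741  0.09  ]
core b [ 0.6074 -0.378   0.09  ]
red [ 0.5993 -0.2705  0.09  ]
pink [ 0.5179 -0.38    0.09  ]
orange [ 0.4183 -0.3866  0.09  ]
disc [0.6591 0.022  0.038 ]
pivot [ 0.4584 -0.1476  0.1   ]
screw [0.4853 0.1752 0.125 ]
knob [0.4726 0.013  0.139 ]
gripend [0.6488 0.2719 0.12  ]
boxcorner [ 0.6032 -0.4529  0.08  ]
```

View pics/c1.png

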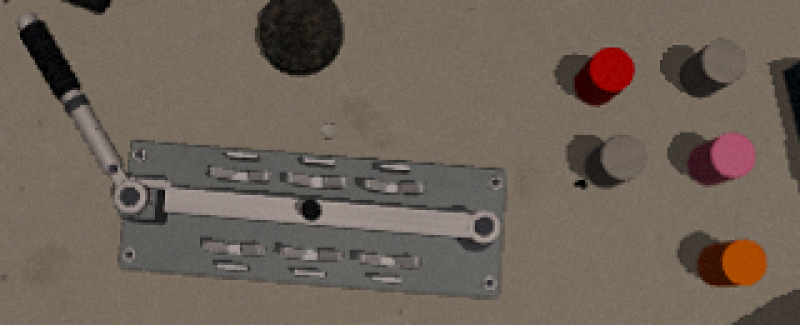

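View pics/c2.png

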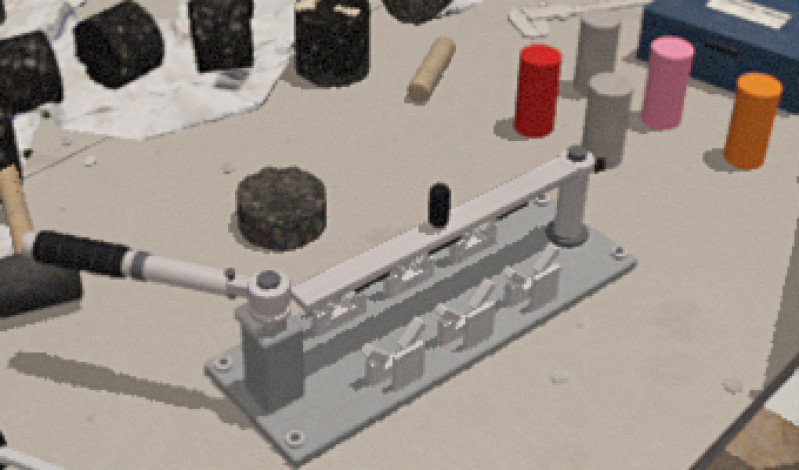

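Crop c1/c2: both grey cores are confirmed. Their tops are at top-image (419.6,263.2) and (459.2,224.8), clearly apart from red, pink and orange. The wrench stands about tight. Now I'll triangulate.

```bash
python3 - <<'E'
from h import *
P={}
for nm,a,b in [("pivot",(363.6,290.4),(400.5,235.1)),("screw",(222,278),(269,288.7)),("grip",(189.2,223.2),(189,277.2)),("a",(419.6,263.2),(414.6,207)),("b",(459.2,224.8),(410.3,179.4)),("knobtop",(294.6,283.8),(342,249))]:
    P[nm]=tri(("top",a),("scene",b));print(nm,P[nm],np.linalg.norm(proj("top",P[nm])-a))
for nm,px in(("a",(419.6,263.2)),("b",(459.2,224.8))): print(nm,atz("top",px,.09),atz("scene",{"a":(414.6,207),"b":(410.3,179.4)}[nm],.09))
for nm,px in(("red",(414,227.6)),("pink",(463,262))): print(nm,atz("top",px,.09))
d=P["screw"]-P["pivot"];L=np.hypot(d[0],d[1]);yaw=np.arctan2(-d[0],d[1]);print("L",L,"yaw deg",np.degrees(yaw))
m=P["pivot"]+d*160/325;R=np.array([[np.cos(yaw),-np.sin(yaw)],[np.sin(yaw),np.cos(yaw)]])
for r in(-75,0,75): print("rest",r,m[:2]+R@[0,r/1000])
g=P["grip"]-P["screw"];print("handle ang from cradle x ccw",np.degrees(np.arctan2(g[1],g[0])-yaw),np.hypot(g[0],g[1]))
s=m[:2]+R@[0,.165]
for q in(0,.2,.4,.6,.85,.9):
    a=np.radians(77)-q+yaw;print(q,s+.15*np.array([np.cos(a),np.sin(a)]),np.degrees(a))
E
```

```text
pivot [ 0.4572 -0.1484  0.1052] 0.03129235522862411
screw [0.4893 0.1741 0.1311] 0.043770238408968605
grip [0.6187 0.2533 0.1221] 0.17793316620331884
a [ 0.5206 -0.2852  0.0864] 0.45392228798328826
b [ 0.612  -0.3875  0.0837] 0.3262904127603871
knobtop [0.4736 0.0099 0.1408] 0.4108255592801325
a [ 0.5194 -0.285   0.09  ] [ 0.5182 -0.2796  0.09  ]
b [ 0.6102 -0.3861  0.09  ] [ 0.6061 -0.3773  0.09  ]
red [ 0.6051 -0.2757  0.09  ]
pink [ 0.5201 -0.3899  0.09  ]
L 0.32408666990507357 yaw deg -5.689246697898959
rest -75 [ 0.4656 -0.0643]
rest 0 [0.473  0.0103]
rest 75 [0.4804 0.085 ]
handle ang from cradle x ccw 37.182764426576426 0.15174552089828547
0 [0.5374 0.3166] 71.31075330210105
0.2 [0.5647 0.3042] 59.85159739948458
0.4 [0.589  0.2867] 48.392441496868116
0.6 [0.6093 0.2647] 36.93328559425166
0.85 [0.6278 0.2322] 22.609340715981073
0.9 [0.6305 0.2252] 19.744551740326955
```

>>> send_rows([
  {"x": 35,"y": 28,"hand": 60},
  {"x": 35,"y": 28,"roll": 4.3},
  {"x": 35,"y": 28,"roll": 4.3},
  {"x": 35,"y": 28},
  {"x": 35,"y": 28},
  {"x": 35,"y": 28},
  {"x": 37,"y": 30},
  {"x": 10,"y": 47},
  {"x": 10,"y": 47},
  {"x": 10,"y": 47},
], force=20)

```text
schema error: expected keys hand, x, y, z, roll
```

>>> send_rows([
  {"x": 8,"y": 47},
  {"x": 8,"y": 47},
  {"x": 8,"y": 47},
  {"x": 8,"y": 47},
  {"x": 8,"y": 47},
  {"x": 8,"y": 47},
  {"x": 8,"y": 47},
  {"x": 8,"y": 47},
  {"x": 8,"y": 47},
  {},
])

```text
schema error: expected keys hand, x, y, z, roll
```

```bash
python3 - <<'E'
from h import *
s=get_state();print(s["time"],s["position"],s["tool_rot"],s["joint_positions"],s["grip_width"])
E
```

```text
0.1 [ 0.2528 -0.5984  0.2913] [-3.0774 -0.6236  0.0007] [ 1.1851  0.3218 -0.0701  1.4515  0.0226  1.3708 -0.0569] 1.0041990107532435
```

All keys are required, so I'll fill every one.

>>> send_rows([
  {"x": 35,"y": 28,"z": 0,"roll": 0,"hand": 60},
  {"x": 35,"y": 28,"z": 0,"roll": 4.3,"hand": 60},
  {"x": 35,"y": 28,"z": 0,"roll": 4.3,"hand": 60},
  {"x": 35,"y": 28,"z": 0,"roll": 0,"hand": 60},
  {"x": 35,"y": 28,"z": 0,"roll": 0,"hand": 60},
  {"x": 35,"y": 28,"z": 0,"roll": 0,"hand": 60},
  {"x": 37,"y": 30,"z": 0,"roll": 0,"hand": 60},
  {"x": 10,"y": 47,"z": 0,"roll": 0,"hand": 60},
  {"x": 10,"y": 47,"z": 0,"roll": 0,"hand": 60},
  {"x": 10,"y": 47,"z": 0,"roll": 0,"hand": 60},
], force=20)

```text
time: 1.1
position: [0.5301, -0.2577, 0.2916]
tool_rot: [-3.023, -0.853, 0.001]
ft_force: [1.2, -0.9, 0.3]
grip_width: 0.687
grip_force: 0.0
```

>>> send_rows([
  {"x": 8,"y": 47,"z": 0,"roll": 0,"hand": 60},
  {"x": 8,"y": 47,"z": 0,"roll": 0,"hand": 60},
  {"x": 8,"y": 47,"z": 0,"roll": 0,"hand": 60},
  {"x": 8,"y": 47,"z": 0,"roll": 0,"hand": 60},
  {"x": 8,"y": 47,"z": 0,"roll": 0,"hand": 60},
  {"x": 8,"y": 47,"z": 0,"roll": 0,"hand": 60},
  {"x": 8,"y": 47,"z": 0,"roll": 0,"hand": 60},
  {"x": 8,"y": 47,"z": 0,"roll": 0,"hand": 60},
  {"x": 8,"y": 47,"z": 0,"roll": 0,"hand": 60},
  {"x": 0,"y": 0,"z": 0,"roll": 0,"hand": 60},
])

```text
time: 2.1
position: [0.6002, 0.1727, 0.2919]
tool_rot: [-3.012, -0.87, -0.0]
ft_force: [-0.8, 1.2, -0.2]
grip_width: 0.691
grip_force: 0.0
```

```bash
cat >> h.py <<'E'
def st():
    s=get_state();R=cv2.Rodrigues(s["tool_rot"])[0]
    print(round(s["time"],2),"pos",s["position"],"yaw of tool y",round(np.degrees(np.arctan2(R[1,1],R[0,1])),1),"J",s["joint_positions"],"w",round(s["grip_width"]*87,1),"f",s["ft_force"],s["grip_force"]);return s
E
python3 - <<'E'
from h import *
st()
E
```

```text
2.1 pos [0.6002 0.1727 0.2919] yaw of tool y -57.8 J [ 0.1611  0.3222 -0.6016  1.5026  0.1775  1.3724 -1.4599] w 60.1 f [-0.8488  1.1769 -0.1936] 0.0
```

>>> send_rows([
  {"x": 9,"y": 40,"z": 0,"roll": 0,"hand": 60},
  {"x": 9,"y": 40,"z": 0,"roll": 0,"hand": 60},
  {"x": 0,"y": 0,"z": -30,"roll": 0,"hand": 60},
  {"x": 0,"y": 0,"z": -30,"roll": 0,"hand": 60},
  {"x": 0,"y": 0,"z": -20,"roll": 0,"hand": 60},
  {"x": 0,"y": 0,"z": 0,"roll": 0,"hand": 60},
])

```text
time: 2.7
position: [0.6182, 0.2415, 0.208]
tool_rot: [3.023, 0.852, -0.012]
ft_force: [-0.8, 0.3, 0.4]
grip_width: 0.692
grip_force: 0.0
```

```bash
python3 - <<'E'
from h import *
st();c=get_calibration("wrist");cv2.imwrite("pics/w1.png",get_image("wrist"))
print(proj("wrist",(.6187,.2533,.12),c),proj("wrist",(.4893,.1741,.12),c))
E
```

```text
2.7 pos [0.6182 0.2415 0.208 ] yaw of tool y -58.5 J [ 0.0321  0.469  -0.5953  1.4956  0.268   1.2671 -1.6164] w 60.2 f [-0.7687  0.271   0.3793] 0.0
[293.8123 269.7421] [296.9338 531.9746]
```

View pics/w1.png

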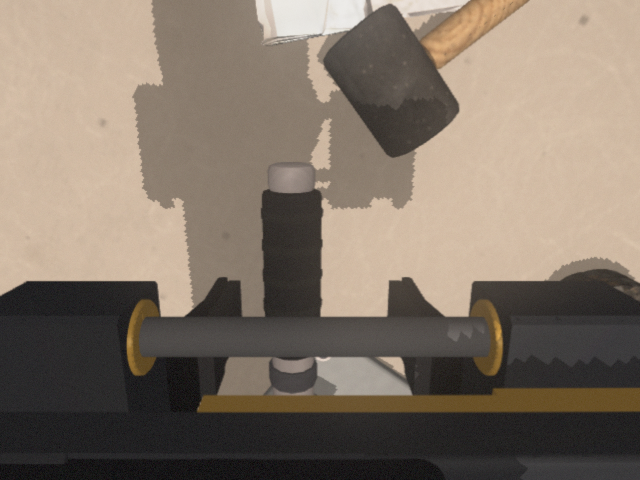

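The wrist picture shows the grip upright at column 292, rows 190–355, between the open fingers. The prediction (294,270) agrees. I'll lower onto it and turn it anticlockwise.

```bash
python3 - <<'E'
from h import *
yaw=np.radians(-5.69);s=np.array([.489,.1743]);p=None
for q in np.arange(.695,-.1,-.075):
    a=np.radians(77)-q+yaw;g=s+.15*np.array([np.cos(a),np.sin(a)])
    if p is not None: print(round(q,3),(g-p)*1000,g)
    p=g
E
```

```text
0.62 [-6.2304  9.364 ] [0.6107 0.262 ]
0.545 [-6.9145  8.8709] [0.6038 0.2709]
0.47 [-7.5598  8.3278] [0.5962 0.2792]
0.395 [-8.1625  7.738 ] [0.588 0.287]
0.32 [-8.7194  7.1046] [0.5793 0.2941]
0.245 [-9.2272  6.4313] [0.5701 0.3005]
0.17 [-9.6832  5.7218] [0.5604 0.3062]
0.095 [-10.0847   4.9802] [0.5503 0.3112]
0.02 [-10.4295   4.2105] [0.5399 0.3154]
-0.055 [-10.7157   3.4172] [0.5292 0.3188]
```

>>> send_rows([
  {"x": 0,"y": 6,"z": -18,"roll": 0,"hand": 60},
  {"x": 0,"y": 5,"z": -19,"roll": 0,"hand": 60},
  {"x": 0,"y": 0,"z": 0,"roll": 0,"hand": 36},
  {"x": 0,"y": 0,"z": 0,"roll": 0,"hand": 36},
  {"x": 0,"y": 0,"z": 0,"roll": 0,"hand": 36},
])

```text
time: 3.25
position: [0.6207, 0.2544, 0.1767]
tool_rot: [3.024, 0.853, 0.003]
ft_force: [0.2, 0.3, -0.2]
grip_width: 0.497
grip_force: 0.0
```

>>> send_rows([
  {"x": -6,"y": 9,"z": 0,"roll": 4.3,"hand": 34},
  {"x": -7,"y": 9,"z": 0,"roll": 4.3,"hand": 34},
  {"x": -8,"y": 8,"z": 0,"roll": 4.3,"hand": 34},
  {"x": -8,"y": 8,"z": 0,"roll": 4.3,"hand": 34},
  {"x": -9,"y": 7,"z": 0,"roll": 4.3,"hand": 34},
  {"x": -9,"y": 6,"z": 0,"roll": 4.3,"hand": 34},
  {"x": -10,"y": 6,"z": 0,"roll": 4.3,"hand": 34},
  {"x": -10,"y": 5,"z": 0,"roll": 4.3,"hand": 34},
])

```text
time: 4.05
position: [0.5551, 0.3123, 0.1772]
tool_rot: [2.633, 1.71, 0.009]
ft_force: [3.6, 0.6, -0.3]
grip_width: 0.39
grip_force: 1.5
```

>>> send_rows([
  {"x": -5,"y": 2,"z": 0,"roll": 2,"hand": 34},
  {"x": -5,"y": 2,"z": 0,"roll": 2,"hand": 34},
  {"x": 0,"y": 0,"z": 0,"roll": 0,"hand": 34},
])

```text
time: 4.35
position: [0.5431, 0.3165, 0.1762]
tool_rot: [2.574, 1.8, 0.002]
ft_force: [1.4, -0.2, 0.6]
grip_width: 0.387
grip_force: 0.4
```

>>> send_rows([
  {"x": -4,"y": 1,"z": 0,"roll": 0,"hand": 34},
  {"x": -4,"y": 1,"z": 0,"roll": 0,"hand": 34},
  {"x": 0,"y": 0,"z": 0,"roll": 0,"hand": 34},
])

```text
time: 4.65
position: [0.5345, 0.3185, 0.1754]
tool_rot: [2.575, 1.8, -0.0]
ft_force: [2.1, 0.3, 0.2]
grip_width: 0.39
grip_force: 0.8
```

>>> send_rows([
  {"x": -3,"y": 1,"z": 0,"roll": 1,"hand": 34},
  {"x": -2,"y": 1,"z": 0,"roll": 1,"hand": 34},
  {"x": 0,"y": 0,"z": 0,"roll": 0,"hand": 34},
])

```text
time: 4.95
position: [0.5316, 0.3189, 0.1754]
tool_rot: [2.541, 1.842, 0.003]
ft_force: [6.3, -1.3, 0.5]
grip_width: 0.392
grip_force: 3.2
```

>>> send_rows([
  {"x": -3,"y": 1,"z": 0,"roll": 0,"hand": 34},
  {"x": 0,"y": 0,"z": 0,"roll": 0,"hand": 34},
  {"x": 0,"y": 0,"z": 0,"roll": 0,"hand": 34},
])

```text
time: 5.25
position: [0.5309, 0.3191, 0.1756]
tool_rot: [2.541, 1.839, 0.008]
ft_force: [12.5, -1.5, -1.5]
grip_width: 0.394
grip_force: 5.6
```

>>> send_rows([
  {"x": 8,"y": -2,"z": 0,"roll": 0,"hand": 34},
  {"x": 0,"y": 0,"z": 0,"roll": 0,"hand": 60},
  {"x": 0,"y": 0,"z": 0,"roll": 0,"hand": 60},
  {"x": 0,"y": 0,"z": 30,"roll": 0,"hand": 60},
  {"x": 0,"y": 0,"z": 40,"roll": 0,"hand": 60},
  {"x": -9,"y": -44,"z": 0,"roll": 0,"hand": 60},
  {"x": -9,"y": -44,"z": 0,"roll": 0,"hand": 60},
  {"x": -9,"y": -44,"z": 0,"roll": 0,"hand": 60},
  {"x": -9,"y": -44,"z": 0,"roll": 0,"hand": 60},
  {"x": -9,"y": -44,"z": 0,"roll": 4,"hand": 60},
])

```text
time: 6.25
position: [0.4884, 0.0985, 0.2449]
tool_rot: [-2.474, -1.935, 0.002]
ft_force: [-0.2, 0.0, -0.6]
grip_width: 0.693
grip_force: 0.0
```

>>> send_rows([
  {"x": -9,"y": -44,"z": 0,"roll": 4,"hand": 60},
  {"x": -6,"y": -40,"z": 0,"roll": 0,"hand": 60},
  {"x": 0,"y": 0,"z": 0,"roll": 0,"hand": 60},
  {"x": 0,"y": 0,"z": 0,"roll": 0,"hand": 60},
])

```text
time: 6.65
position: [0.4743, 0.0154, 0.245]
tool_rot: [-2.409, -2.015, 0.001]
ft_force: [0.5, 1.1, 1.0]
grip_width: 0.689
grip_force: 0.0
```

```bash
python3 - <<'E'
from h import *
st();c=get_calibration("wrist");cv2.imwrite("pics/w2.png",get_image("wrist"));cv2.imwrite("pics/top1.png",get_image("top"))
print(proj("wrist",(.4733,.0105,.139),c))
E
```

```text
6.65 pos [0.4743 0.0154 0.245 ] yaw of tool y -10.2 J [ 0.5882  0.0026 -0.6701  1.9132  0.0012  1.2272 -0.2598] w 60.0 f [0.4794 1.105  0.9657] 0.0
[314.7464 281.8417]
```

>>> send_rows([
  {"x": 0,"y": -5,"z": -25,"roll": 0,"hand": 50},
  {"x": 0,"y": 0,"z": -25,"roll": 0,"hand": 40},
  {"x": 0,"y": 0,"z": -15,"roll": 0,"hand": 26},
  {"x": 0,"y": 0,"z": -2,"roll": 0,"hand": 26},
  {"x": 0,"y": 0,"z": 0,"roll": 0,"hand": 26},
  {"x": 0,"y": 0,"z": 0,"roll": 0,"hand": 26},
  {"x": 0,"y": 0,"z": 0,"roll": 0,"hand": 26},
])

```text
time: 7.45
position: [0.4757, 0.0107, 0.1793]
tool_rot: [2.407, 2.017, 0.002]
ft_force: [-0.1, 0.0, -0.7]
grip_width: 0.307
grip_force: 0.0
```

>>> send_rows([
  {"x": 24,"y": -4,"z": 0,"roll": -8,"hand": 26},
  {"x": 23,"y": -8,"z": 0,"roll": -8,"hand": 26},
  {"x": 21,"y": -11,"z": 0,"roll": -8,"hand": 26},
  {"x": 19,"y": -14,"z": 0,"roll": -8,"hand": 26},
  {"x": 17,"y": -17,"z": 0,"roll": -8,"hand": 26},
  {"x": 14,"y": -19,"z": 0,"roll": -8,"hand": 26},
  {"x": 12,"y": -21,"z": 0,"roll": -8,"hand": 26},
  {"x": 8,"y": -23,"z": 0,"roll": -8,"hand": 26},
  {"x": 5,"y": -24,"z": 0,"roll": -8,"hand": 26},
  {"x": 0,"y": -5,"z": 0,"roll": 0,"hand": 26},
])

```text
time: 8.45
position: [0.6186, -0.1388, 0.1786]
tool_rot: [3.133, 0.21, 0.002]
ft_force: [0.9, 1.6, -0.8]
grip_width: 0.3
grip_force: 0.9
```

```bash
python3 - <<'E'
from h import *
st();cv2.imwrite("pics/top2.png",get_image("top")[170:380,150:500]);
E
```

```text
8.45 pos [ 0.6186 -0.1388  0.1786] yaw of tool y -82.3 J [ 0.5061  0.3925 -0.4099  1.6188  0.1679  1.1639 -1.3796] w 26.1 f [ 0.9349  1.6155 -0.7696] 0.9379137110954616
```

View pics/top2.png

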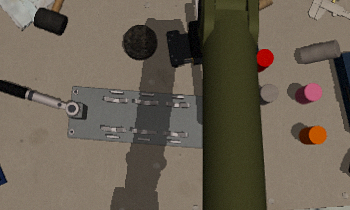

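The top crop shows the bar out with the arm over it, the wrench slack pointing left, and core b looking toppled at about (470,220) full-frame. Release, lift, move aside and check.

>>> send_rows([
  {"x": 0,"y": 3,"z": 0,"roll": 0,"hand": 40},
  {"x": 0,"y": 0,"z": 0,"roll": 0,"hand": 60},
  {"x": 0,"y": 0,"z": 40,"roll": 0,"hand": 66},
  {"x": 0,"y": 0,"z": 45,"roll": 0,"hand": 66},
  {"x": -20,"y": -30,"z": 20,"roll": 0,"hand": 66},
  {"x": -20,"y": -30,"z": 0,"roll": 0,"hand": 66},
  {"x": -20,"y": -30,"z": 0,"roll": 0,"hand": 66},
  {"x": -20,"y": -30,"z": 0,"roll": 0,"hand": 66},
  {"x": 0,"y": 0,"z": 0,"roll": 0,"hand": 66},
  {"x": 0,"y": 0,"z": 0,"roll": 0,"hand": 66},
])

```text
time: 9.5
position: [0.5377, -0.2525, 0.2836]
tool_rot: [3.134, 0.217, 0.001]
ft_force: [0.8, 0.1, -0.5]
grip_width: 0.758
grip_force: 0.0
```

```bash
python3 - <<'E'
from h import *
st();c=get_calibration("wrist");w=get_image("wrist");np.save("cw.npy",c["world_from_camera"]);cv2.imwrite("pics/w3.png",w)
s=get_image("scene");cv2.imwrite("pics/s3.png",s)
a=cv2.resize(s[160:310,200:500],(560,280),interpolation=3)
b=cv2.resize(w,(426,320));z=np.zeros((600,800,3),np.uint8);z[:280,:560]=a;z[280:,:426]=b;cv2.imwrite("pics/m3.png",z)
print(proj("wrist",(.52,-.284,.09),c),proj("wrist",(.61,-.385,.045),c))
E
```

```text
9.5 pos [ 0.5377 -0.2525  0.2836] yaw of tool y -82.1 J [ 0.7026  0.2265 -0.3597  1.5989  0.0815  1.3305 -1.1007] w 66.0 f [ 0.7608  0.0619 -0.4886] 0.0
[355.5156 259.4251] [499.5667 147.7886]
```

View pics/m3.png

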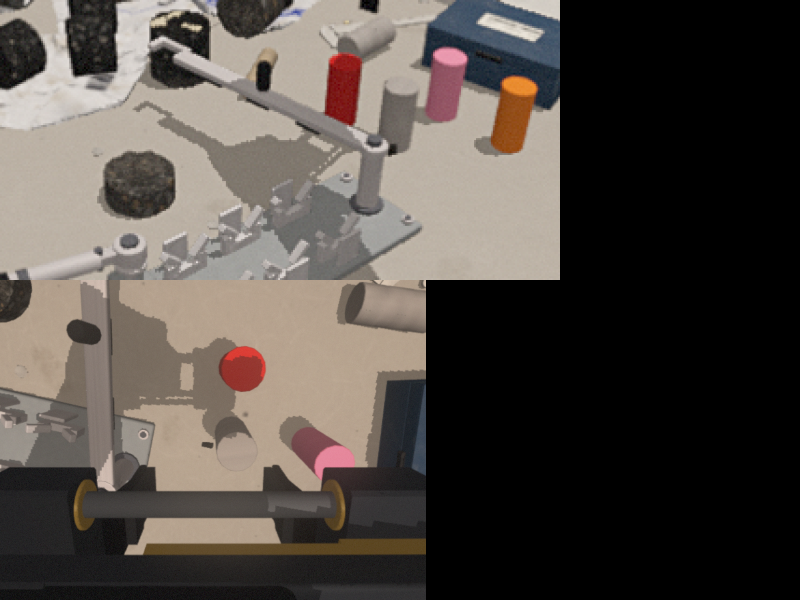

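Picture: core b now lies on its side behind the red one, near the caliper. Core a still stands at wrist (355,255), where predicted (355,259). Bar open about 1.3 rad. Grasp a.

```bash
python3 - <<'E'
from h import *
c=get_calibration("wrist");print(atz("wrist",(354.6,255.5),.09,c))
E
```

```text
[ 0.5241 -0.2809  0.09  ]
```

>>> send_rows([
  {"x": -9,"y": -16,"z": 0,"roll": 0,"hand": 66},
  {"x": -9,"y": -16,"z": 0,"roll": 0,"hand": 66},
  {"x": 0,"y": 0,"z": -45,"roll": 0,"hand": 66},
  {"x": 0,"y": 0,"z": -45,"roll": 0,"hand": 66},
  {"x": 0,"y": 0,"z": -40,"roll": 0,"hand": 66},
  {"x": 0,"y": 0,"z": -32,"roll": 0,"hand": 66},
  {"x": 0,"y": 0,"z": 0,"roll": 0,"hand": 66},
  {"x": 0,"y": 0,"z": 0,"roll": 0,"hand": 66},
])

```text
time: 10.4
position: [0.521, -0.2833, 0.1217]
tool_rot: [-3.133, -0.221, -0.0]
ft_force: [0.9, -0.4, 1.1]
grip_width: 0.76
grip_force: 0.0
```

>>> send_rows([
  {"x": 0,"y": 0,"z": 0,"roll": 0,"hand": 30},
  {"x": 0,"y": 0,"z": 0,"roll": 0,"hand": 30},
  {"x": 0,"y": 0,"z": 0,"roll": 0,"hand": 30},
  {"x": 0,"y": 0,"z": 0,"roll": 0,"hand": 30},
  {"x": 0,"y": 0,"z": 10,"roll": 0,"hand": 30},
  {"x": 0,"y": 0,"z": 30,"roll": 0,"hand": 30},
  {"x": 0,"y": 0,"z": 40,"roll": 0,"hand": 30},
  {"x": 0,"y": 0,"z": 40,"roll": 0,"hand": 30},
  {"x": 0,"y": 0,"z": 40,"roll": 0,"hand": 30},
  {"x": 0,"y": 0,"z": 0,"roll": 0,"hand": 30},
], force=40)

```text
time: 11.4
position: [0.5223, -0.2858, 0.2883]
tool_rot: [3.128, 0.216, 0.015]
ft_force: [0.8, -1.2, -3.0]
grip_width: 0.497
grip_force: 39.9
```

>>> send_rows([
  {"x": 7,"y": 45,"z": 0,"roll": 0,"hand": 30},
  {"x": 7,"y": 45,"z": 0,"roll": 0,"hand": 30},
  {"x": 7,"y": 45,"z": 0,"roll": 0,"hand": 30},
  {"x": 7,"y": 45,"z": 0,"roll": 0,"hand": 30},
  {"x": 7,"y": 45,"z": 0,"roll": 0,"hand": 30},
  {"x": 7,"y": 45,"z": 0,"roll": 0,"hand": 30},
  {"x": 7,"y": 45,"z": 0,"roll": 0,"hand": 30},
  {"x": 7,"y": 45,"z": 0,"roll": 0,"hand": 30},
  {"x": 8,"y": 43,"z": 0,"roll": 0,"hand": 30},
  {"x": 0,"y": 0,"z": 0,"roll": 0,"hand": 30},
])

```text
time: 12.4
position: [0.5822, 0.1275, 0.2803]
tool_rot: [-3.126, -0.235, 0.003]
ft_force: [-0.4, 1.1, -3.9]
grip_width: 0.495
grip_force: 39.9
```

```bash
python3 - <<'E'
from h import *
st();t=get_image("top");cv2.imwrite("pics/t4full.png",t)
z=cv2.resize(t[180:330,170:510],(793,350),interpolation=3);cv2.imwrite("pics/t4.png",z)
E
```

```text
12.4 pos [0.5822 0.1275 0.2803] yaw of tool y -81.4 J [ 0.258   0.266  -0.6122  1.5903  0.1491  1.3346 -1.7934] w 43.1 f [-0.3859  1.0911 -3.9219] 39.93305659387261
```

View pics/t4.png

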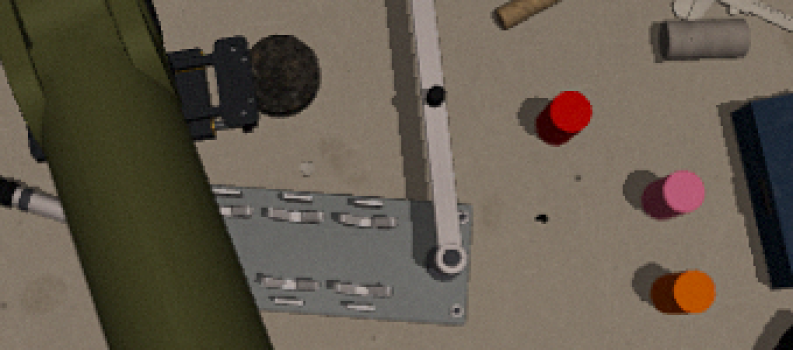

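Core a is held. Core b lies along y at full-frame (472,197). Set a down at the free spot behind the cradle.

>>> send_rows([
  {"x": 0,"y": 0,"z": -40,"roll": 0,"hand": 30},
  {"x": 0,"y": 0,"z": -40,"roll": 0,"hand": 30},
  {"x": 0,"y": 0,"z": -40,"roll": 0,"hand": 30},
  {"x": 0,"y": 0,"z": -25,"roll": 0,"hand": 30},
  {"x": 0,"y": 0,"z": -7,"roll": 0,"hand": 30},
  {"x": 0,"y": 0,"z": 0,"roll": 0,"hand": 30},
  {"x": 0,"y": 0,"z": -3,"roll": 0,"hand": 30},
  {"x": 0,"y": 0,"z": 0,"roll": 0,"hand": 30},
])

```text
time: 13.25
position: [0.5849, 0.1183, 0.1278]
tool_rot: [3.134, 0.216, 0.004]
ft_force: [-0.7, -0.3, -4.0]
grip_width: 0.497
grip_force: 39.9
```

>>> send_rows([
  {"x": 0,"y": 0,"z": -4,"roll": 0,"hand": 30},
  {"x": 0,"y": 0,"z": 0,"roll": 0,"hand": 30},
])

```text
time: 13.45
position: [0.5841, 0.1182, 0.1226]
tool_rot: [3.134, 0.216, 0.001]
ft_force: [0.0, -0.3, -3.3]
grip_width: 0.496
grip_force: 39.9
```

>>> send_rows([
  {"x": 0,"y": 0,"z": -3,"roll": 0,"hand": 30},
  {"x": 0,"y": 0,"z": 0,"roll": 0,"hand": 30},
])

```text
time: 13.65
position: [0.5845, 0.1185, 0.1225]
tool_rot: [3.133, 0.217, 0.002]
ft_force: [-5.4, -1.8, 12.8]
grip_width: 0.495
grip_force: 40.0
```

>>> send_rows([
  {"x": 0,"y": 0,"z": 0,"roll": 0,"hand": 66},
  {"x": 0,"y": 0,"z": 0,"roll": 0,"hand": 66},
  {"x": 0,"y": 0,"z": 0,"roll": 0,"hand": 66},
  {"x": 0,"y": 0,"z": 45,"roll": 0,"hand": 66},
  {"x": 0,"y": 0,"z": 45,"roll": 0,"hand": 66},
  {"x": -28,"y": 0,"z": 0,"roll": 0,"hand": 0},
  {"x": -28,"y": 0,"z": 0,"roll": 0,"hand": 0},
  {"x": 0,"y": 0,"z": 0,"roll": 0,"hand": 0},
  {"x": 0,"y": 0,"z": -35,"roll": 0,"hand": 0},
  {"x": 0,"y": 0,"z": -34,"roll": 0,"hand": 0},
], force=40)

```text
time: 14.65
position: [0.5294, 0.1181, 0.1406]
tool_rot: [3.134, 0.216, 0.007]
ft_force: [0.3, -0.5, -0.1]
grip_width: 0.392
grip_force: 0.0
```

>>> send_rows([
  {"x": 0,"y": 0,"z": 0,"roll": 0,"hand": 0},
  {"x": 12,"y": 0,"z": 0,"roll": 0,"hand": 0},
  {"x": 12,"y": 0,"z": 0,"roll": 0,"hand": 0},
  {"x": 12,"y": 0,"z": 0,"roll": 0,"hand": 0},
  {"x": 12,"y": 0,"z": 0,"roll": 0,"hand": 0},
  {"x": 12,"y": 0,"z": 0,"roll": 0,"hand": 0},
  {"x": 12,"y": 0,"z": 0,"roll": 0,"hand": 0},
  {"x": 0,"y": 0,"z": 0,"roll": 0,"hand": 0},
  {"x": 0,"y": 0,"z": 0,"roll": 0,"hand": 0},
])

```text
time: 15.55
position: [0.5999, 0.1184, 0.14]
tool_rot: [-3.134, -0.217, 0.001]
ft_force: [-0.5, -0.2, -0.2]
grip_width: 0.007
grip_force: 0.0
```

```bash
python3 - <<'E'
from h import *
st();t=get_image("scene");w=get_image("wrist")
z=np.zeros((600,800,3),np.uint8);z[:300,:400]=cv2.resize(t[200:350,150:350],(400,300));z[:300,400:]=cv2.resize(w,(400,300));cv2.imwrite("pics/m5.png",z[:300])
E
```

```text
15.55 pos [0.5999 0.1184 0.14  ] yaw of tool y -82.1 J [ 0.2285  0.4176 -0.5738  1.7047  0.2499  1.094  -1.8545] w 0.6 f [-0.4928 -0.2319 -0.1511] 0.0
```

View pics/m5.png

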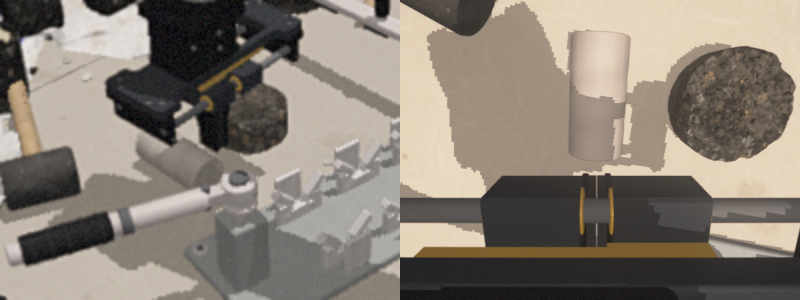

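```bash
python3 - <<'E'
from h import *
c=get_calibration("wrist");print(c["world_from_camera"][:3,3])
for p in((320,54),(313,253),(272,150),(364,150)): print(atz("wrist",p,.022,c),atz("wrist",p,.044,c))
E
```

```text
[0.669  0.1286 0.2342]
[0.7004 0.1304 0.022 ] [0.6971 0.1302 0.044 ]
[0.6049 0.1203 0.022 ] [0.6115 0.1211 0.044 ]
[0.654  0.1473 0.022 ] [0.6556 0.1454 0.044 ]
[0.6603 0.1029 0.022 ] [0.6612 0.1056 0.044 ]
```

>>> send_rows([
  {"x": 0,"y": 0,"z": 10,"roll": -2,"hand": 64},
  {"x": 18,"y": 3,"z": 10,"roll": 0,"hand": 64},
  {"x": 18,"y": 2,"z": 0,"roll": 0,"hand": 64},
  {"x": 18,"y": 2,"z": 0,"roll": 0,"hand": 64},
  {"x": 0,"y": 0,"z": 0,"roll": 0,"hand": 64},
  {"x": 0,"y": 0,"z": -25,"roll": 0,"hand": 64},
  {"x": 0,"y": 0,"z": -30,"roll": 0,"hand": 64},
  {"x": 0,"y": 0,"z": -20,"roll": 0,"hand": 64},
  {"x": 0,"y": 0,"z": -6,"roll": 0,"hand": 64},
  {"x": 0,"y": 0,"z": 0,"roll": 0,"hand": 64},
])

```text
time: 16.65
position: [0.653, 0.1251, 0.0789]
tool_rot: [3.137, 0.162, -0.003]
ft_force: [-0.7, -1.0, 1.0]
grip_width: 0.719
grip_force: 0.0
```

>>> send_rows([
  {"x": 0,"y": 0,"z": 0,"roll": 0,"hand": 30},
  {"x": 0,"y": 0,"z": 0,"roll": 0,"hand": 30},
  {"x": 0,"y": 0,"z": 0,"roll": 0,"hand": 30},
  {"x": 0,"y": 0,"z": 0,"roll": 0,"hand": 30},
])

```text
time: 17.05
position: [0.6546, 0.1252, 0.0804]
tool_rot: [3.137, 0.161, 0.002]
ft_force: [-1.4, -0.1, 2.8]
grip_width: 0.497
grip_force: 40.0
```

```bash
python3 - <<'E'
from h import *
st()
E
```

```text
17.05 pos [0.6546 0.1252 0.0804] yaw of tool y -84.1 J [ 0.1652  0.5834 -0.5231  1.6009  0.3247  1.0434 -1.9188] w 43.3 f [-1.3663 -0.1219  2.7561] 39.982014298439026
```

>>> send_rows([
  {"x": 0,"y": 0,"z": 20,"roll": 0,"hand": 30},
  {"x": 0,"y": 0,"z": 50,"roll": 0,"hand": 30},
  {"x": 0,"y": 0,"z": 50,"roll": 0,"hand": 30},
  {"x": -36,"y": -23,"z": 0,"roll": -4,"hand": 30},
  {"x": -36,"y": -23,"z": 0,"roll": -4,"hand": 30},
  {"x": -36,"y": -23,"z": 0,"roll": -3.6,"hand": 30},
  {"x": -36,"y": -23,"z": 0,"roll": 0,"hand": 30},
  {"x": -37,"y": -23,"z": 0,"roll": 0,"hand": 30},
  {"x": 0,"y": 0,"z": 0,"roll": 0,"hand": 30},
  {"x": 0,"y": 0,"z": 0,"roll": 0,"hand": 30},
])

```text
time: 18.05
position: [0.4721, 0.0095, 0.1991]
tool_rot: [3.137, -0.159, -0.0]
ft_force: [1.2, 0.9, -3.5]
grip_width: 0.493
grip_force: 40.0
```

```bash
python3 - <<'E'
from h import *
st();cv2.imwrite("pics/w6.png",get_image("wrist"));c=get_calibration("wrist")
yaw=np.radians(-5.69);R=np.array([[np.cos(yaw),-np.sin(yaw)],[np.sin(yaw),np.cos(yaw)]])
for q in((-.036,0),(.036,0),(.036,-.075),(.036,.075)): print(q,proj("wrist",[*(np.array([.473,.0103])+R@np.array(q)),.055],c))
E
```

```text
18.05 pos [0.4721 0.0095 0.1991] yaw of tool y -95.8 J [ 0.4507  0.0375 -0.5336  1.979   0.0222  1.1306 -1.7639] w 42.9 f [ 1.2319  0.8814 -3.5141] 39.972622990608215
(-0.036, 0) [315.0802 306.6671]
(0.036, 0) [315.2761 187.8754]
(0.036, -0.075) [448.9262 188.0525]
(0.036, 0.075) [181.6366 187.7681]
```

View pics/w6.png

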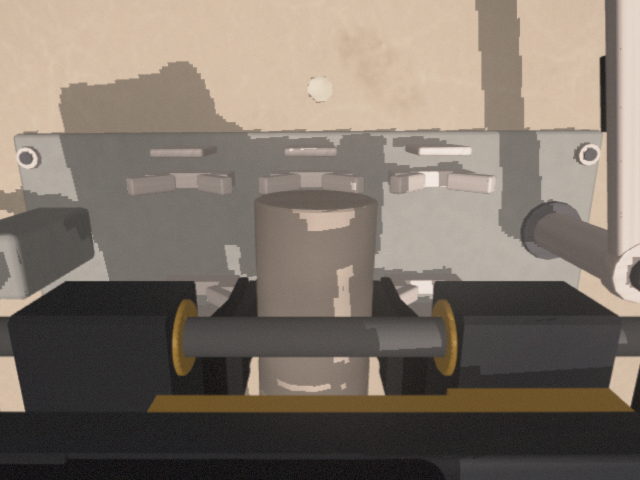

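Wrist view: core held over the middle rest. The V rests appear at columns 180/311/442, about 2 mm left of prediction, so I'll correct that.

```bash
python3 - <<'E'
from h import *
c=get_calibration("wrist")
print(atz("wrist",(316,194),.119,c),atz("wrist",(316,211),.163,c),atz("wrist",(311,152),.05,c),atz("wrist",(311,148),.05,c), atz("wrist",(311,172),.05,c))
E
```

```text
[0.5154 0.0059 0.119 ] [0.517  0.0059 0.163 ] [0.5284 0.0072 0.05  ] [0.5306 0.007  0.05  ] [0.5173 0.0083 0.05  ]
```

>>> send_rows([
  {"x": 3,"y": 3,"z": -20,"roll": 0,"hand": 30},
  {"x": 0,"y": 0,"z": -30,"roll": 0,"hand": 30},
  {"x": 0,"y": 0,"z": -20,"roll": 0,"hand": 30},
  {"x": 0,"y": 0,"z": -5,"roll": 0,"hand": 30},
  {"x": 0,"y": 0,"z": 0,"roll": 0,"hand": 30},
])

```text
time: 18.6
position: [0.4763, 0.0141, 0.1238]
tool_rot: [-3.137, 0.154, 0.002]
ft_force: [0.3, -0.2, -5.0]
grip_width: 0.494
grip_force: 40.0
```

>>> send_rows([
  {"x": 0,"y": -1,"z": -4,"roll": 0,"hand": 30},
  {"x": 0,"y": 0,"z": 0,"roll": 0,"hand": 30},
])

```text
time: 18.8
position: [0.4768, 0.0123, 0.1209]
tool_rot: [3.138, -0.156, 0.002]
ft_force: [1.0, 0.1, -3.8]
grip_width: 0.494
grip_force: 40.0
```

>>> send_rows([
  {"x": 0,"y": 0,"z": -2,"roll": 0,"hand": 30},
  {"x": 0,"y": 0,"z": 0,"roll": 0,"hand": 30},
])

```text
time: 19.0
position: [0.4769, 0.0118, 0.1193]
tool_rot: [3.137, -0.156, 0.004]
ft_force: [-0.3, -1.0, -0.5]
grip_width: 0.496
grip_force: 40.0
```

>>> send_rows([
  {"x": 0,"y": 0,"z": -2,"roll": 0,"hand": 30},
  {"x": 0,"y": 0,"z": 0,"roll": 0,"hand": 30},
  {"x": 0,"y": 0,"z": 0,"roll": 0,"hand": 44},
  {"x": 0,"y": 0,"z": 0,"roll": 0,"hand": 52},
  {"x": 0,"y": 0,"z": 0,"roll": 0,"hand": 60},
  {"x": 0,"y": 0,"z": 0,"roll": 0,"hand": 64},
  {"x": 0,"y": 0,"z": 30,"roll": 0,"hand": 64},
  {"x": 0,"y": 0,"z": 45,"roll": 0,"hand": 64},
  {"x": 0,"y": 0,"z": 45,"roll": 0,"hand": 64},
  {"x": 0,"y": 0,"z": 30,"roll": 0,"hand": 64},
])

```text
time: 20.0
position: [0.4767, 0.0128, 0.2694]
tool_rot: [-3.138, 0.155, -0.005]
ft_force: [-0.0, -0.6, -0.7]
grip_width: 0.733
grip_force: 0.0
```

```bash
python3 - <<'E'
from h import *
st();t=cv2.imread("pics/t4full.png")
e=[((660)/2.333+170,39/2.333+180),((748)/2.333+170,38/2.333+180)]
for p in e: print(p,atz("top",p,.022))
E
```

```text
20.0 pos [0.4767 0.0128 0.2694] yaw of tool y -95.7 J [ 0.4626 -0.019  -0.5344  1.8817 -0.0097  1.2728 -1.7384] w 63.8 f [-0.0252 -0.6408 -0.6995] 0.0
(452.8975567938277, 196.71667381054436) [ 0.6961 -0.3949  0.022 ]
(490.6172310330047, 196.28804114873554) [ 0.6963 -0.4945  0.022 ]
```

>>> send_rows([
  {"x": 18,"y": -38,"z": 0,"roll": 8,"hand": 66},
  {"x": 18,"y": -38,"z": 0,"roll": 8,"hand": 66},
  {"x": 18,"y": -38,"z": 0,"roll": 8,"hand": 66},
  {"x": 18,"y": -38,"z": 0,"roll": 8,"hand": 66},
  {"x": 18,"y": -38,"z": 0,"roll": 8,"hand": 66},
  {"x": 18,"y": -38,"z": 0,"roll": 8,"hand": 66},
  {"x": 18,"y": -38,"z": 0,"roll": 8,"hand": 66},
  {"x": 18,"y": -38,"z": 0,"roll": 8,"hand": 66},
  {"x": 18,"y": -38,"z": 0,"roll": 8,"hand": 66},
  {"x": 18,"y": -38,"z": 0,"roll": 8,"hand": 66},
])

```text
time: 21.0
position: [0.6566, -0.3691, 0.2657]
tool_rot: [-2.498, -1.904, -0.0]
ft_force: [1.5, 0.6, -0.2]
grip_width: 0.759
grip_force: 0.0
```

>>> send_rows([
  {"x": 18,"y": -38,"z": -15,"roll": 8,"hand": 66},
  {"x": 20,"y": -38,"z": -15,"roll": 8,"hand": 66},
  {"x": 0,"y": 0,"z": 0,"roll": 0,"hand": 66},
  {"x": 0,"y": 0,"z": 0,"roll": 0,"hand": 66},
])

```text
time: 21.4
position: [0.6935, -0.4441, 0.2321]
tool_rot: [-2.214, -2.221, -0.0]
ft_force: [-0.2, 1.3, 0.8]
grip_width: 0.758
grip_force: 0.0
```

```bash
python3 - <<'E'
from h import *
st();cv2.imwrite("pics/w7.png",get_image("wrist"));c=get_calibration("wrist");print(proj("wrist",(.696,-.444,.022),c))
cv2.imwrite("pics/t7.png",get_image("top"))
E
```

```text
21.4 pos [ 0.6935 -0.4441  0.2321] yaw of tool y 0.2 J [ 0.754   0.7784 -0.4394  0.941   0.3026  1.4814  0.4048] w 66.0 f [-0.1965  1.2803  0.7912] 0.0
[316.9013 226.2008]
```

View pics/w7.png

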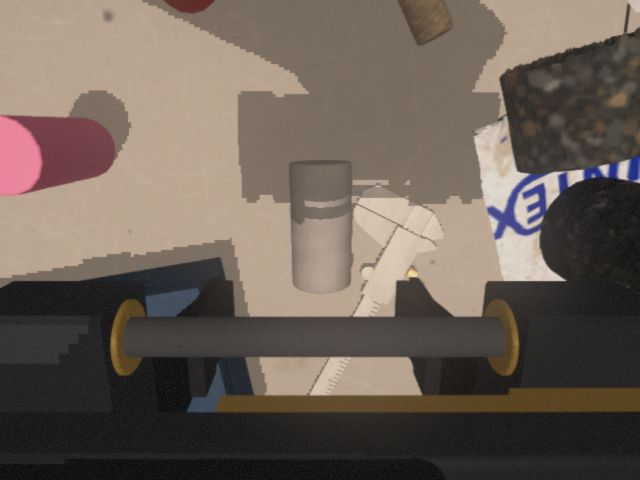

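```bash
python3 - <<'E'
from h import *
print(tri(("top",(485,226)),("scene",(430,178))))
c=get_calibration("wrist")
for z in(.05,.08,.1): print(atz("wrist",(222,260),z,c),atz("wrist",(262,395),0,c))
for p in((321,162),(321,289),(290,226),(351,226)): print(atz("wrist",p,.022,c),atz("wrist",p,.044,c))
s=cv2.imread("pics/s3.png");t=cv2.imread("pics/t7.png")
z=np.zeros((350,800,3),np.uint8);z[:350,:400]=cv2.resize(s[150:220,360:440],(400,350),interpolation=3);z[:350,400:]=cv2.resize(t[150:250,450:564],(400,350),interpolation=3);cv2.imwrite("pics/m8.png",z)
E
```

```text
[ 0.6074 -0.4619  0.0629]
[ 0.6312 -0.462   0.05  ] [ 0.6496 -0.6042  0.    ]
[ 0.6378 -0.4523  0.08  ] [ 0.6496 -0.6042  0.    ]
[ 0.6423 -0.4459  0.1   ] [ 0.6496 -0.6042  0.    ]
[ 0.6994 -0.397   0.022 ] [ 0.699  -0.3951  0.044 ]
[ 0.7005 -0.4941  0.022 ] [ 0.7    -0.4854  0.044 ]
[ 0.6768 -0.4442  0.022 ] [ 0.678 -0.439  0.044]
[ 0.7222 -0.4439  0.022 ] [ 0.7202 -0.4387  0.044 ]
```

View pics/m8.png

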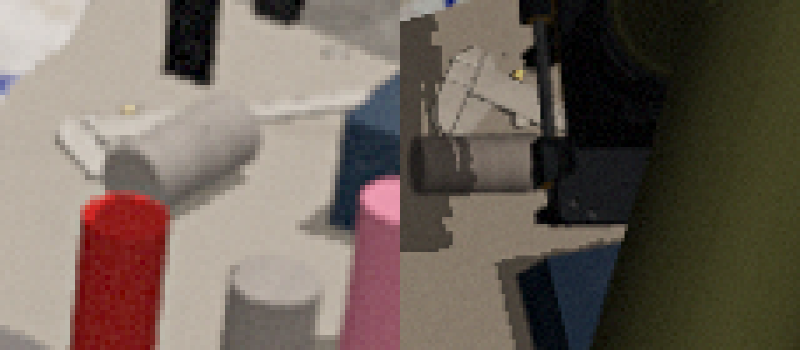

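The box is about 63 mm tall, so it clears the gripper body. The caliper lies flat against the core's +x side, so I'll grip with the tips about 16 mm up, above it.

>>> send_rows([
  {"x": 6,"y": 1,"z": -40,"roll": 0,"hand": 62},
  {"x": 0,"y": 0,"z": -40,"roll": 0,"hand": 62},
  {"x": 0,"y": 0,"z": -35,"roll": 0,"hand": 62},
  {"x": 0,"y": 0,"z": -20,"roll": 0,"hand": 62},
  {"x": 0,"y": 0,"z": -8,"roll": 0,"hand": 62},
  {"x": 0,"y": 0,"z": 0,"roll": 0,"hand": 62},
  {"x": 0,"y": 0,"z": 0,"roll": 0,"hand": 62},
])

```text
time: 22.2
position: [0.7012, -0.4431, 0.0964]
tool_rot: [2.213, 2.224, 0.002]
ft_force: [0.1, 0.3, -0.7]
grip_width: 0.712
grip_force: 0.0
```

>>> send_rows([
  {"x": -1,"y": 0,"z": -5,"roll": 0,"hand": 62},
  {"x": 0,"y": 0,"z": -5,"roll": 0,"hand": 62},
  {"x": 0,"y": 0,"z": 0,"roll": 0,"hand": 62},
])

```text
time: 22.5
position: [0.6986, -0.4427, 0.0827]
tool_rot: [-2.215, -2.227, 0.001]
ft_force: [0.6, 0.6, -1.4]
grip_width: 0.712
grip_force: 0.0
```

>>> send_rows([
  {"x": 0,"y": 0,"z": 0,"roll": 0,"hand": 30},
  {"x": 0,"y": 0,"z": 0,"roll": 0,"hand": 30},
  {"x": 0,"y": 0,"z": 0,"roll": 0,"hand": 30},
  {"x": 0,"y": 0,"z": 0,"roll": 0,"hand": 30},
  {"x": 0,"y": 0,"z": 0,"roll": 0,"hand": 30},
])

```text
time: 23.0
position: [0.699, -0.4429, 0.0834]
tool_rot: [2.215, 2.227, -0.0]
ft_force: [0.5, -0.3, 0.2]
grip_width: 0.491
grip_force: 40.0
```

>>> send_rows([
  {"x": 0,"y": 0,"z": 10,"roll": 0,"hand": 30},
  {"x": 0,"y": 0,"z": 35,"roll": 0,"hand": 30},
  {"x": 0,"y": 0,"z": 45,"roll": 0,"hand": 30},
  {"x": 0,"y": 0,"z": 45,"roll": 0,"hand": 30},
  {"x": 0,"y": 0,"z": 32,"roll": 0,"hand": 30},
  {"x": -19,"y": 32,"z": 0,"roll": -8,"hand": 30},
  {"x": -19,"y": 32,"z": 0,"roll": -8,"hand": 30},
  {"x": -19,"y": 32,"z": 0,"roll": -8,"hand": 30},
  {"x": -19,"y": 32,"z": 0,"roll": -8,"hand": 30},
  {"x": -19,"y": 32,"z": 0,"roll": -8,"hand": 30},
])

```text
time: 24.0
position: [0.6029, -0.2812, 0.2505]
tool_rot: [-2.847, -1.327, -0.0]
ft_force: [-0.2, -0.1, -2.6]
grip_width: 0.501
grip_force: 40.0
```

>>> send_rows([
  {"x": -19,"y": 32,"z": 0,"roll": -8,"hand": 30},
  {"x": -19,"y": 32,"z": 0,"roll": -8,"hand": 30},
  {"x": -19,"y": 32,"z": 0,"roll": -8,"hand": 30},
  {"x": -19,"y": 32,"z": 0,"roll": -8,"hand": 30},
  {"x": -20,"y": 31,"z": 0,"roll": -8,"hand": 30},
  {"x": -20,"y": 31,"z": 0,"roll": -8,"hand": 30},
  {"x": -20,"y": 31,"z": 0,"roll": -7.8,"hand": 30},
  {"x": 0,"y": 0,"z": 0,"roll": 0,"hand": 30},
  {"x": 0,"y": 0,"z": 0,"roll": 0,"hand": 30},
])

```text
time: 24.9
position: [0.4678, -0.0611, 0.251]
tool_rot: [3.137, -0.146, 0.002]
ft_force: [0.8, -0.4, -3.1]
grip_width: 0.492
grip_force: 40.0
```

```bash
python3 - <<'E'
from h import *
st();cv2.imwrite("pics/w9.png",get_image("wrist"));c=get_calibration("wrist")
for p in((.468,-.063,.06),(.513,-.0675,.04)):print(proj("wrist",p,c))
E
```

```text
24.9 pos [ 0.4678 -0.0611  0.251 ] yaw of tool y -95.3 J [ 0.5242 -0.0179 -0.4436  1.9191 -0.0065  1.2372 -1.5808] w 42.8 f [ 0.8426 -0.4253 -3.099 ] 39.96018648147583
[315.8667 230.4468]
[316.2072 161.4464]
```

View pics/w9.png

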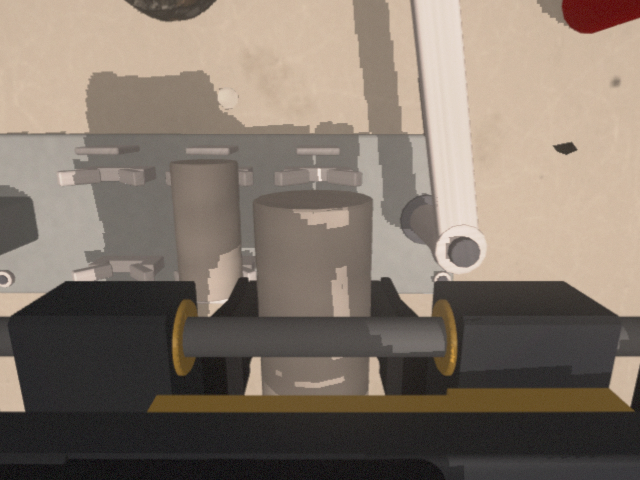

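Wrist view: core a rests in the middle V (column 207). The free V for b is centred at column 318 and the prediction is 316, so lower.

>>> send_rows([
  {"x": 0,"y": -2,"z": -40,"roll": 0,"hand": 30},
  {"x": 0,"y": 0,"z": -40,"roll": 0,"hand": 30},
  {"x": 0,"y": 0,"z": -30,"roll": 0,"hand": 30},
  {"x": 0,"y": 0,"z": -14,"roll": 0,"hand": 30},
  {"x": 0,"y": 0,"z": 0,"roll": 0,"hand": 30},
  {"x": 0,"y": 0,"z": 0,"roll": 0,"hand": 30},
])

```text
time: 25.55
position: [0.4691, -0.0643, 0.1273]
tool_rot: [3.138, -0.151, 0.002]
ft_force: [0.3, 0.2, -2.4]
grip_width: 0.5
grip_force: 40.0
```

>>> send_rows([
  {"x": 0,"y": 0,"z": -3,"roll": 0,"hand": 30},
  {"x": 0,"y": 0,"z": 0,"roll": 0,"hand": 30},
])

```text
time: 25.75
position: [0.4688, -0.064, 0.1244]
tool_rot: [3.137, -0.151, 0.003]
ft_force: [-0.2, 0.8, -2.8]
grip_width: 0.493
grip_force: 40.0
```

>>> send_rows([
  {"x": 0,"y": 0,"z": -3,"roll": 0,"hand": 30},
  {"x": 0,"y": 0,"z": 0,"roll": 0,"hand": 30},
])

```text
time: 25.95
position: [0.4689, -0.0639, 0.1213]
tool_rot: [3.138, -0.152, 0.003]
ft_force: [0.2, -0.4, 1.9]
grip_width: 0.497
grip_force: 39.9
```

>>> send_rows([
  {"x": 0,"y": 0,"z": -1,"roll": 0,"hand": 30},
  {"x": 0,"y": 0,"z": 0,"roll": 0,"hand": 30},
])

```text
time: 26.15
position: [0.469, -0.0639, 0.1212]
tool_rot: [3.137, -0.152, 0.003]
ft_force: [-3.4, -0.6, 10.3]
grip_width: 0.497
grip_force: 39.9
```

>>> send_rows([
  {"x": 0,"y": 0,"z": 0,"roll": 0,"hand": 44},
  {"x": 0,"y": 0,"z": 0,"roll": 0,"hand": 52},
  {"x": 0,"y": 0,"z": 0,"roll": 0,"hand": 60},
  {"x": 0,"y": 0,"z": 0,"roll": 0,"hand": 64},
  {"x": 0,"y": 0,"z": 30,"roll": 0,"hand": 64},
  {"x": 0,"y": 0,"z": 45,"roll": 0,"hand": 60},
  {"x": 0,"y": 0,"z": 45,"roll": 0,"hand": 60},
  {"x": 15,"y": 0,"z": 10,"roll": 4,"hand": 60},
  {"x": 30,"y": -10,"z": 0,"roll": 8,"hand": 60},
  {"x": 30,"y": -12,"z": 0,"roll": 4,"hand": 60},
])

```text
time: 27.15
position: [0.5441, -0.0858, 0.2503]
tool_rot: [3.126, 0.296, 0.003]
ft_force: [-0.3, -0.4, -0.2]
grip_width: 0.688
grip_force: 0.0
```

>>> send_rows([
  {"x": 30,"y": -20,"z": 0,"roll": 0,"hand": 50},
  {"x": 25,"y": -20,"z": 0,"roll": 0,"hand": 50},
  {"x": 0,"y": 0,"z": 0,"roll": 0,"hand": 50},
  {"x": 0,"y": 0,"z": 0,"roll": 0,"hand": 50},
])

```text
time: 27.55
position: [0.5977, -0.1258, 0.2482]
tool_rot: [-3.127, -0.286, 0.003]
ft_force: [-0.9, 1.7, -0.3]
grip_width: 0.583
grip_force: 0.0
```

```bash
python3 - <<'E'
from h import *
st();w=get_image("wrist");c=get_calibration("wrist");s=get_image("scene")
z=np.zeros((600,800,3),np.uint8);z[:300,:400]=cv2.resize(w,(400,300));z[:300,400:]=cv2.resize(s[220:370,230:430],(400,300),interpolation=3);cv2.imwrite("pics/m10.png",z[:300])
print(proj("wrist",(.617,-.134,.139),c))
E
```

```text
27.55 pos [ 0.5977 -0.1258  0.2482] yaw of tool y -79.5 J [ 0.5158  0.2928 -0.4238  1.5993  0.1232  1.2783 -1.3159] w 50.7 f [-0.8529  1.696  -0.2756] 0.0
[340.6317 234.787 ]
```

View pics/m10.png

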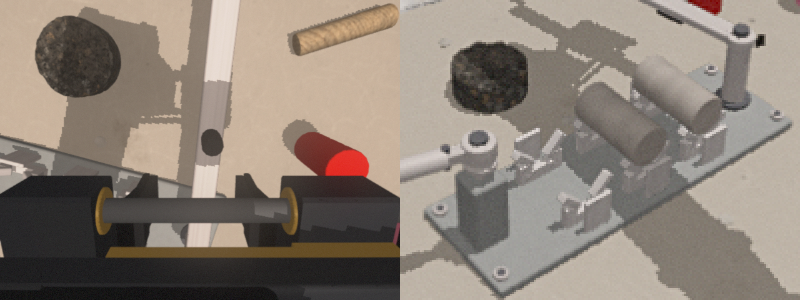

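Picture: both cores lie in rests 0 and 1, and the knob is at wrist (338,232), near the prediction. Straddle the knob and close the bar.

>>> send_rows([
  {"x": 10,"y": -4,"z": 0,"roll": 0,"hand": 50},
  {"x": 10,"y": -3,"z": 0,"roll": 0,"hand": 50},
  {"x": 0,"y": 0,"z": -25,"roll": 0,"hand": 45},
  {"x": 0,"y": 0,"z": -25,"roll": 0,"hand": 40},
  {"x": 0,"y": 0,"z": -15,"roll": 0,"hand": 26},
  {"x": 0,"y": 0,"z": -3,"roll": 0,"hand": 26},
  {"x": 0,"y": 0,"z": 0,"roll": 0,"hand": 26},
  {"x": 0,"y": 0,"z": 0,"roll": 0,"hand": 26},
  {"x": 0,"y": 0,"z": 0,"roll": 0,"hand": 26},
])

```text
time: 28.55
position: [0.6188, -0.1328, 0.1828]
tool_rot: [3.128, 0.288, 0.004]
ft_force: [-0.2, 0.2, 0.6]
grip_width: 0.302
grip_force: 0.0
```

>>> send_rows([
  {"x": -4,"y": 24,"z": 0,"roll": 8,"hand": 26},
  {"x": -7,"y": 23,"z": 0,"roll": 8,"hand": 26},
  {"x": -11,"y": 21,"z": 0,"roll": 8,"hand": 26},
  {"x": -14,"y": 20,"z": 0,"roll": 8,"hand": 26},
  {"x": -17,"y": 17,"z": 0,"roll": 8,"hand": 26},
  {"x": -19,"y": 14,"z": 0,"roll": 8,"hand": 26},
  {"x": -21,"y": 12,"z": 0,"roll": 8,"hand": 26},
  {"x": -22,"y": 8,"z": 0,"roll": 8,"hand": 26},
  {"x": -23,"y": 5,"z": 0,"roll": 8,"hand": 26},
  {"x": 0,"y": 0,"z": 0,"roll": 0,"hand": 26},
])

```text
time: 29.55
position: [0.4785, 0.0119, 0.1821]
tool_rot: [2.358, 2.073, -0.002]
ft_force: [-0.5, 0.2, -0.8]
grip_width: 0.3
grip_force: 0.0
```

>>> send_rows([
  {"x": -4,"y": 0,"z": 0,"roll": 0,"hand": 26},
  {"x": -3,"y": 0,"z": 0,"roll": 0,"hand": 26},
  {"x": 0,"y": 0,"z": 0,"roll": 0,"hand": 26},
])

```text
time: 29.85
position: [0.4737, 0.0109, 0.1816]
tool_rot: [2.363, 2.069, 0.001]
ft_force: [0.2, 0.0, -0.4]
grip_width: 0.298
grip_force: 0.3
```

>>> send_rows([
  {"x": -4,"y": 0,"z": 0,"roll": 0,"hand": 26},
  {"x": 0,"y": 0,"z": 0,"roll": 0,"hand": 26},
  {"x": 0,"y": 0,"z": 0,"roll": 0,"hand": 26},
])

```text
time: 30.15
position: [0.4694, 0.0115, 0.1815]
tool_rot: [2.362, 2.071, 0.001]
ft_force: [2.4, -0.3, 0.3]
grip_width: 0.299
grip_force: 0.9
```

>>> send_rows([
  {"x": -3,"y": 0,"z": 0,"roll": 0,"hand": 26},
  {"x": 0,"y": 0,"z": 0,"roll": 0,"hand": 26},
  {"x": 0,"y": 0,"z": 0,"roll": 0,"hand": 26},
])

```text
time: 30.45
position: [0.4687, 0.0114, 0.1817]
tool_rot: [2.359, 2.069, 0.01]
ft_force: [11.2, 0.4, -7.3]
grip_width: 0.304
grip_force: 5.4
```

>>> send_rows([
  {"x": 6,"y": 0,"z": 0,"roll": 0,"hand": 40},
  {"x": 0,"y": 0,"z": 0,"roll": 0,"hand": 50},
  {"x": 0,"y": 0,"z": 30,"roll": 0,"hand": 60},
  {"x": 0,"y": 0,"z": 40,"roll": 0,"hand": 60},
  {"x": 9,"y": 44,"z": 0,"roll": -4,"hand": 60},
  {"x": 9,"y": 44,"z": 0,"roll": -4,"hand": 60},
  {"x": 9,"y": 44,"z": 0,"roll": -3,"hand": 60},
  {"x": 9,"y": 44,"z": 0,"roll": 0,"hand": 60},
  {"x": 9,"y": 44,"z": 0,"roll": 0,"hand": 60},
  {"x": 9,"y": 44,"z": 0,"roll": 0,"hand": 60},
])

```text
time: 31.45
position: [0.5258, 0.2761, 0.2508]
tool_rot: [2.55, 1.834, -0.003]
ft_force: [0.5, -0.7, 0.1]
grip_width: 0.69
grip_force: 0.0
```

>>> send_rows([
  {"x": 9,"y": 42,"z": 0,"roll": 0,"hand": 60},
  {"x": 0,"y": 0,"z": 0,"roll": 0,"hand": 60},
  {"x": 0,"y": 0,"z": 0,"roll": 0,"hand": 60},
])

```text
time: 31.75
position: [0.5339, 0.3181, 0.2503]
tool_rot: [-2.546, -1.839, 0.005]
ft_force: [1.7, -0.3, 0.5]
grip_width: 0.691
grip_force: 0.0
```

```bash
python3 - <<'E'
from h import *
st();w=get_image("wrist");c=get_calibration("wrist");s=get_image("scene")
z=np.zeros((300,800,3),np.uint8);z[:300,:400]=cv2.resize(w,(400,300));z[:300,400:]=cv2.resize(s[220:370,230:430],(400,300),interpolation=3);cv2.imwrite("pics/m11.png",z)
print(proj("wrist",(.5375,.317,.12),c))
yaw=np.radians(-5.69);s=np.array([.489,.1745]);p=None
for q in np.arange(0,1.21,.1):
    a=np.radians(77)-q+yaw;g=s+.15*np.array([np.cos(a),np.sin(a)])
    if p is not None: print(round(q,3),(g-p)*1000,g)
    p=g
E
```

```text
31.75 pos [0.5339 0.3181 0.2503] yaw of tool y -18.3 J [ 0.0914  0.4078 -0.8593  1.5573  0.3138  1.3244 -1.1252] w 60.1 f [ 1.7256 -0.344   0.5493] 0.0
[319.7703 254.3802]
0.1 [13.9452 -5.5086] [0.551  0.3111]
0.2 [13.3256 -6.8732] [0.5643 0.3042]
0.3 [12.5728 -8.1692] [0.5769 0.296 ]
0.4 [11.6945 -9.3836] [0.5886 0.2867]
0.5 [ 10.6992 -10.5042] [0.5993 0.2762]
0.6 [  9.5971 -11.5199] [0.6089 0.2646]
0.7 [  8.3991 -12.4205] [0.6173 0.2522]
0.8 [  7.1172 -13.1969] [0.6244 0.239 ]
0.9 [  5.7641 -13.8415] [0.6302 0.2252]
1.0 [  4.3535 -14.3478] [0.6345 0.2108]
1.1 [  2.8993 -14.7108] [0.6374 0.1961]
1.2 [  1.4162 -14.9267] [0.6389 0.1812]
```

View pics/m11.png

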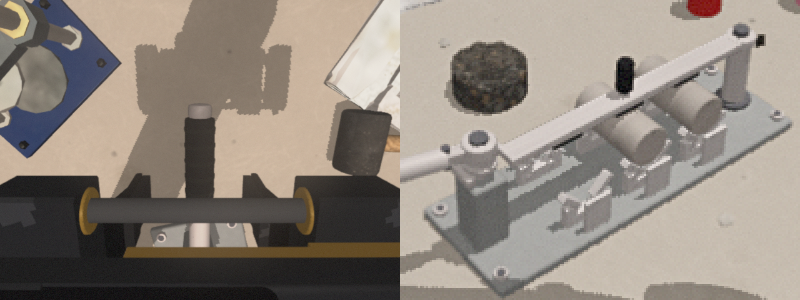

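Picture: the bar is closed over both cores, and the wrench grip is at wrist column 320, as predicted. Lower, straddle, and tighten.

>>> send_rows([
  {"x": 3,"y": -1,"z": -30,"roll": 0,"hand": 60},
  {"x": 0,"y": 0,"z": -30,"roll": 0,"hand": 60},
  {"x": 0,"y": 0,"z": -14,"roll": 0,"hand": 50},
  {"x": 0,"y": 0,"z": 0,"roll": 0,"hand": 34},
  {"x": 0,"y": 0,"z": 0,"roll": 0,"hand": 34},
  {"x": 0,"y": 0,"z": 0,"roll": 0,"hand": 34},
  {"x": 0,"y": 0,"z": 0,"roll": 0,"hand": 34},
])

```text
time: 32.55
position: [0.5386, 0.3167, 0.1789]
tool_rot: [2.549, 1.835, 0.004]
ft_force: [-0.7, 0.7, 0.6]
grip_width: 0.403
grip_force: 0.0
```

>>> send_rows([
  {"x": 14,"y": -5,"z": 0,"roll": -5.7,"hand": 34},
  {"x": 13,"y": -7,"z": 0,"roll": -5.7,"hand": 34},
  {"x": 13,"y": -8,"z": 0,"roll": -5.7,"hand": 34},
  {"x": 12,"y": -9,"z": 0,"roll": -5.7,"hand": 34},
  {"x": 11,"y": -11,"z": 0,"roll": -5.7,"hand": 34},
  {"x": 9,"y": -12,"z": 0,"roll": -5.7,"hand": 34},
  {"x": 8,"y": -12,"z": 0,"roll": -5.7,"hand": 34},
  {"x": 0,"y": 0,"z": 0,"roll": 0,"hand": 34},
])

```text
time: 33.35
position: [0.6195, 0.2512, 0.1782]
tool_rot: [3.024, 0.851, 0.003]
ft_force: [-0.5, -0.3, 1.1]
grip_width: 0.39
grip_force: 0.0
```

>>> send_rows([
  {"x": 4,"y": -6,"z": 0,"roll": -2.8,"hand": 34},
  {"x": 3,"y": -7,"z": 0,"roll": -2.8,"hand": 34},
  {"x": 0,"y": 0,"z": 0,"roll": 0,"hand": 34},
])

```text
time: 33.65
position: [0.6252, 0.2399, 0.178]
tool_rot: [-3.06, -0.71, -0.002]
ft_force: [0.1, 0.2, -0.2]
grip_width: 0.391
grip_force: 0.2
```

>>> send_rows([
  {"x": 2,"y": -5,"z": 0,"roll": -2,"hand": 34},
  {"x": 0,"y": 0,"z": 0,"roll": 0,"hand": 34},
])

```text
time: 33.85
position: [0.6273, 0.2347, 0.1778]
tool_rot: [-3.072, -0.654, -0.002]
ft_force: [0.9, 2.5, 0.7]
grip_width: 0.391
grip_force: 1.2
```

>>> send_rows([
  {"x": 2,"y": -5,"z": 0,"roll": -2,"hand": 34},
  {"x": 0,"y": 0,"z": 0,"roll": 0,"hand": 34},
])

```text
time: 34.05
position: [0.6292, 0.2296, 0.1777]
tool_rot: [-3.083, -0.598, -0.001]
ft_force: [-0.5, 3.0, 1.1]
grip_width: 0.39
grip_force: 1.5
```

>>> send_rows([
  {"x": 2,"y": -4,"z": 0,"roll": -1,"hand": 34},
  {"x": 0,"y": 0,"z": 0,"roll": 0,"hand": 34},
])

```text
time: 34.25
position: [0.6295, 0.2286, 0.1775]
tool_rot: [-3.083, -0.575, 0.002]
ft_force: [-3.2, 8.5, 1.9]
grip_width: 0.391
grip_force: 4.5
```

>>> send_rows([
  {"x": 1,"y": -4,"z": 0,"roll": -1.5,"hand": 34},
  {"x": 0,"y": 0,"z": 0,"roll": 0,"hand": 34},
])

```text
time: 34.45
position: [0.6304, 0.2258, 0.1776]
tool_rot: [-3.089, -0.536, 0.001]
ft_force: [-1.9, 10.5, 1.3]
grip_width: 0.392
grip_force: 5.0
```

>>> send_rows([
  {"x": 1,"y": -4,"z": 0,"roll": -1.5,"hand": 34},
  {"x": 0,"y": 0,"z": 0,"roll": 0,"hand": 34},
])

```text
time: 34.65
position: [0.6316, 0.2223, 0.1777]
tool_rot: [-3.095, -0.496, -0.001]
ft_force: [-2.1, 10.5, 0.5]
grip_width: 0.393
grip_force: 5.4
```

>>> send_rows([
  {"x": 1,"y": -4,"z": 0,"roll": -1.5,"hand": 34},
  {"x": 0,"y": 0,"z": 0,"roll": 0,"hand": 34},
])

```text
time: 34.85
position: [0.6327, 0.2186, 0.1778]
tool_rot: [-3.101, -0.455, -0.001]
ft_force: [0.3, 12.0, 0.4]
grip_width: 0.392
grip_force: 5.6
```

>>> send_rows([
  {"x": 1,"y": -4,"z": 0,"roll": -1.5,"hand": 34},
  {"x": 0,"y": 0,"z": 0,"roll": 0,"hand": 34},
])

```text
time: 35.05
position: [0.6337, 0.2149, 0.1778]
tool_rot: [-3.106, -0.415, -0.001]
ft_force: [-0.7, 11.8, 0.3]
grip_width: 0.391
grip_force: 5.9
```

>>> send_rows([
  {"x": 1,"y": -4,"z": 0,"roll": -1.5,"hand": 34},
  {"x": 0,"y": 0,"z": 0,"roll": 0,"hand": 34},
])

```text
time: 35.25
position: [0.6347, 0.2111, 0.1777]
tool_rot: [-3.111, -0.374, -0.001]
ft_force: [-0.4, 12.0, 0.2]
grip_width: 0.392
grip_force: 6.1
```

Clicked: about 19 mm of kink travel (≈0.155 rad) at a steady 12 N. Ease back, release, lift clear.

>>> send_rows([
  {"x": -1,"y": 4,"z": 0,"roll": 1.5,"hand": 34},
  {"x": -1,"y": 4,"z": 0,"roll": 1.5,"hand": 34},
  {"x": -1,"y": 4,"z": 0,"roll": 1.5,"hand": 34},
  {"x": -1,"y": 4,"z": 0,"roll": 1.5,"hand": 34},
  {"x": -1,"y": 4,"z": 0,"roll": 1.5,"hand": 34},
  {"x": -1,"y": 3,"z": 0,"roll": 1,"hand": 34},
  {"x": 0,"y": 0,"z": 0,"roll": 0,"hand": 34},
])

```text
time: 35.95
position: [0.6292, 0.2295, 0.1772]
tool_rot: [-3.082, -0.602, 0.001]
ft_force: [-1.7, 5.5, 1.0]
grip_width: 0.393
grip_force: 3.0
```

>>> send_rows([
  {"x": 0,"y": 0,"z": 0,"roll": 0,"hand": 45},
  {"x": 0,"y": 0,"z": 0,"roll": 0,"hand": 60},
  {"x": 0,"y": 0,"z": 0,"roll": 0,"hand": 60},
  {"x": 0,"y": 0,"z": 30,"roll": 0,"hand": 60},
  {"x": 0,"y": 0,"z": 40,"roll": 0,"hand": 60},
  {"x": 0,"y": 0,"z": 40,"roll": 0,"hand": 60},
  {"x": 20,"y": 40,"z": 0,"roll": 0,"hand": 60},
  {"x": 20,"y": 40,"z": 0,"roll": 0,"hand": 60},
  {"x": 0,"y": 0,"z": 0,"roll": 0,"hand": 60},
])

```text
time: 36.85
position: [0.6697, 0.3132, 0.2847]
tool_rot: [-3.079, -0.606, 0.004]
ft_force: [-1.1, 0.8, -0.5]
grip_width: 0.69
grip_force: 0.0
```

```bash
python3 - <<'E'
from h import *
st();t=get_image("top");s=get_image("scene")
z=np.zeros((300,800,3),np.uint8);z[:,:400]=cv2.resize(t[170:350,170:410],(400,300),interpolation=3);z[:,400:]=cv2.resize(s[180:375,165:425],(400,300),interpolation=3);cv2.imwrite("pics/m12.png",z)
E
```

```text
36.85 pos [0.6697 0.3132 0.2847] yaw of tool y -67.7 J [-0.0881  0.592  -0.6239  1.1756  0.3296  1.473  -1.8422] w 60.0 f [-1.1017  0.8058 -0.4885] 0.0
```

View pics/m12.png

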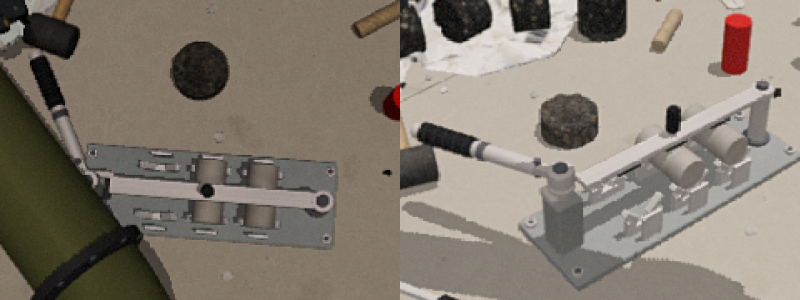

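The final view shows both cores clamped, the bar closed and the wrench tight and straight, with the gripper clear. Handing in.

```bash
python3 -c "
from bench import close_job
print(close_job())"
```

```text
the job is handed in; nothing more can be done
None
```

The job is handed in: both grey cores lie in rests 0 and 1 under the closed bar, the screw is tight and the wrench clicked (about 0.155 rad of kink by my estimate), then was eased back and released.

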